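# Earth-contact check with a spring-tipped probe

## Robot

A 7-joint arm with a two-finger parallel gripper is mounted at the origin on a cart in front of the work surface, level with it; the furniture and walls round the work are solid. World frame = base frame: x ahead of the robot, y to its left, z up, the work surface at z = 0. Lengths are in m, angles in rad, forces in N, time in s.
With the tool pointing down it reaches from about 0.4 to 0.85 m from the base axis. Payload 10.4 kg.
Tool frame: the origin (TCP) lies between the finger pads; the fingertips stand 14 mm ahead of it and the grasp point (between the pads) lies 5 mm behind it (r.finger_overhang is the z of the fingertips in the tool frame, in m); z points along the fingers, y is the line along which they close (so a half turn about z gives the same grasp; the last joint's range is limited). The gripper opens to 87 mm and grips with 3 to 60 N. Pads are 19 mm wide; open, the fingers measure 117 mm over their backs; the gripper's body (75 mm by 190 mm) begins 51 mm behind the grasp point.
Start: joints at [-1.321, 0.332, -0.065, 1.46, 0.022, 1.35, -0.088], TCP at [0.168, 0.602, 0.237] pointing down, gripper open.
Joint ranges: [-2.6, 2.6], [-0.5, 2.12], [-1.47, 1.34], [0.16, 2.42], [-1.27, 4.41], [0.06, 2.06], [-2.6, 2.6]. Speed limits (rad/s): [2.22, 2.22, 2.79, 2.79, 3.14, 3.14, 3.14].

## Interface

Orientations are given as a unit quaternion [x, y, z, w].
In Python, from bench import r, optics gives the robot as it stands.
- The arm moves only by the shell command python3 -m pendant 'ROWS' [FORCE]. ROWS is JSON, a list of rows, each a list of 7 numbers: the closure, from -1 (fully open) to 1 (shut), then the shift along the tool's x, y, z scaled (see below), then the turn, a rotation vector about the tool's x, y, z scaled (see below). In form: [[grip, x, y, z, rx, ry, rz], ...]. A call has 1 to 8 rows; each row is the pose to reach, as a shift and turn from the pose commanded when the call began, along the tool's axes at that moment; what a row does not reach only later rows make up. The controller multiplies each number of a shift by 0.3 m and each number of a turn by 120 degrees. A row lasts 1/8 s, in which the tool goes at most 62.5 mm and 10.7 degrees, less where a joint would pass 70% of its speed; a pose out of reach is approached as far as the arm can. A call with a number of a shift or a turn outside -1 to 1 is refused whole. A call with a gripper value outside its range is refused whole. The fingers move at their own pace and stop on an object; FORCE is the grip in N (left out, the last holds). Time passes only in rows, so rows that repeat a pose let the fingers close. It gives the time, the measured TCP pose, the force, the opening and the grip force at its end, in the units of the state.
- r.read_state(): the state, without advancing time (a new reading comes with each control period).
- optics.camera(name): name is "scene" or "top" or "wrist"; returns a dict with "pixels" (480x640x3 uint8, red, green, blue), "vfov" (degrees; the focal length in pixels is half the picture's height over the tangent of half this angle, whatever the lens; pixels are square), "cx", "cy" (the principal point, pixels), "rvec" (rotation vector, rad) and "tvec" (3), from world to camera coordinates, as OpenCV has them. Camera axes: x right, y down, z forward; pixel columns grow to the right and rows downward; lengths in m; the calibration is good to about 2 mm. A picture is of the moment at which its call begins. There is no depth.
- r.close_job(): hands the job in; it is judged then, once.
The state is a dict: "time": time; "joint_positions": joint angles; "joint_vel": joint speeds; "joint_torque": joint torques, N m; "ee_pos": TCP position; "eef_rot": TCP orientation; "ft_force": force on the tool from outside, world axes, zero at the start; "torque": the same for the moment, N m; "width": finger opening in m; "grip_force": force on a finger pad.
Only numpy, scipy, OpenCV 4.12 (cv2) and the standard library are available. Lean on these libraries where they do the work, as an engineer would, in place of code of your own. Each camera call takes 0.05 s, during which the arm holds its last target. There are 200 camera calls.

## Task

Take the spring-tipped test probe out of its stand and, on the sloped terminal with the round, rimmed brass contact (not the one with the square brass boss), bring its tip through the slot of the guard onto the middle of the contact. Press lightly, with the probe square to the sloped face, until the spring tip is pushed in about halfway, keep it so for at least two seconds, and finish while still holding it there. Do not lean on the guard, do not touch the other terminal with the probe, never press hard, and leave the other things on the table where they are.

Things in the scene. Friction and masses are not known exactly. Their poses are not given: they have to be found in the camera images.
- probe: Test probe: grey square handle 18x18 mm (z = 4 to 84 mm, button on top to 87), black flange 30 mm across (z = 0 to 4), steel shaft 10 mm across below it (to z = -48), brass spring tip. Origin: centre of the flange's underside; z runs from tip to handle, x and y square to the flats. Begins upright in the stand, flange resting on it. About 130 g.
- probe_grip (a point): Where to grip the probe's handle: on its axis, 45 mm above the origin of probe.
- plunger (a joint): How far the brass spring tip (5 mm across, round end, 12 mm long when free) is pushed into the probe, in m: 0 free, 0.010 fully in against its stop; halfway = 0.005. Spring force is 1 N at 0 plus 0.4 N per mm: 3 N at halfway, 5 N at the stop.
- probe_tip (a point): The end point of the spring tip; free, it is 60 mm below the probe's origin on its axis (0, 0, -60 mm).
- stand: Dark steel stand fixed to the table, base 76x76 mm and 6 mm thick, top plate 60x60 mm, 10 mm thick, top 72 mm above the table, with one through hole 16 mm across in its middle that holds the probe's shaft. Origin: centre of its underside.
- earth_terminal: The terminal to be tested: the one with the round brass contact. Origin: centre of its underside below the contact. At yaw 0 the low side of the slope looks to -x. Fixed. Base plate 112x82x6 mm; on it a grey head, its flat top sloping 18 degrees, low at the front, under an aluminium guard with a lengthwise slot. Highest point about 93 mm. 
- earth_pad: The contact to be touched, and its head: flat round brass contact in the sloped face, inside a raised brass rim 3 mm high, 24 mm across outside, 18 inside. Origin: centre of the contact, on its surface, 55 mm above the table; z is the outward normal of the sloped face (18 degrees from vertical, leaning to -x at terminal yaw 0), x runs uphill along the slot.
- earth_guard: Guard over the round contact, same origin and axes as earth_pad: plate parallel to the face at z = 24 to 28 mm, side walls at |y| = 33 to 36 mm. Its slot is |y| < 12 mm wide, open at the low front edge (x = -36 mm) and closed at x = +16 mm.
- other_terminal: The other terminal, not to be touched: the same in form and size, but with a square brass boss 20x20 mm, 5 mm high, in place of the round contact. Origin: centre of its underside below the boss.
- scope_eyepieces (a point): Front end of the eyepieces of the tall white microscope, a fixed obstacle at the left of the work: solid behind (+x of) this point, 0.41 to 0.59 m to the left (y), up to 0.48 m high. An arm that comes from the left must draw back and swing past in front of it.
- tally_counter: Bystander, to be left alone: white tally counter, 41x48x33 mm. Origin: centre of its underside.
- objective_can: Bystander, to be left alone: black round screw can, 40 mm across, 60 mm high. Origin: centre of its underside.
- eyepiece: Bystander, to be left alone: black microscope eyepiece standing on the table, 41 mm across, 52 mm high. Origin: centre of its underside.
- marker: Bystander, to be left alone: black marker lying on the table, 132x13x13 mm. Origin: centre of its underside.
- tweezers: Bystander, to be left alone: steel tweezers lying on the table, 118x13x9 mm. Origin: centre of its underside.
- logbook: Bystander, to be left alone: spiral-bound notebook, 148x109x14 mm. Origin: centre of its underside.
- pipette_case_a: Bystander, to be left alone: small grey box with white lid, 44x60x30 mm, at the right table edge. Origin: centre of its underside.
- pipette_case_b: Bystander, to be left alone: small grey box with white lid, 44x60x30 mm, at the right table edge, nearer the robot. Origin: centre of its underside.
Not all that is in view belongs to the job. Leave any orange look-alike of the earth_terminal alone. Of the things shaped like the probe, the grey one is meant.

How it is judged:
By the outcome, as a careful person would: the job done as asked, in the order asked, and still so for the second after the job is handed in, while the arm keeps its last pose, push and grip.
It also fails if it takes over 53 s, if anything falls off the work surface, if the arm or the gripper's body presses on something with over 40 N, if the wrist force passes 120 N, or if a joint passes its speed limit or range.

## Working session

There is one attempt and no reset: what is moved stays moved. The work goes in short steps, Python scripts to look and compute and a shell command to move; the robot and the scene stay as the last step left them, time stands still between calls to the robot, and variables do not carry over. Pictures are saved under pics/ and viewed, at most 10 in all, crops included, and the job is handed in when it is done.

```bash
ls; mkdir -p pics; cat > h.py <<'E'
import numpy as np, cv2
from bench import r, optics
from scipy.spatial.transform import Rotation as R
def grab(n):
    c=optics.camera(n); p=c["pixels"]; f=p.shape[0]/2/np.tan(np.radians(c["vfov"])/2)
    c["K"]=np.array([[f,0,c["cx"]],[0,f,c["cy"]],[0,0,1]]); c["R"]=cv2.Rodrigues(np.array(c["rvec"],float))[0]
    c["t"]=np.array(c["tvec"],float).ravel(); c["C"]=-c["R"].T@c["t"]; c["bgr"]=cv2.cvtColor(np.array(p),cv2.COLOR_RGB2BGR); return c
def ray(c,uv): 
    d=c["R"].T@np.linalg.inv(c["K"])@np.array([uv[0],uv[1],1.]); return d/np.linalg.norm(d)
def onz(c,uv,z):
    d=ray(c,uv); return c["C"]+d*(z-c["C"][2])/d[2]
def proj(c,P):
    q=c["K"]@(c["R"]@np.asarray(P,float)+c["t"]); return q[:2]/q[2]
def tri(obs):
    A=np.zeros((3,3));b=np.zeros(3)
    for c,uv in obs:
        d=ray(c,uv);M=np.eye(3)-np.outer(d,d);A+=M;b+=M@c["C"]
    return np.linalg.solve(A,b)
E
python3 - <<'E'
from h import *
for n in("scene","top"):
    c=grab(n); cv2.imwrite(f"pics/{n}0.png",c["bgr"]); print(n,c["vfov"],c["C"],c["K"][0,0],c["R"][2])
s=r.read_state(); print(s)
print(r.finger_overhang)
E
```

```text
pics
scene 49.721599504889056 [-0.0207776  -1.05159426  0.9498709 ] 517.9633813722131 [ 0.36840695  0.80789689 -0.4599771 ]
top 53.097423696712696 [0.21889686 0.16421106 1.90833167] 480.3424054007697 [ 0.17881056  0.0158938  -0.98375514]
{'time': 0.1, 'joint_positions': array([-1.32059992,  0.33279814, -0.06469877,  1.4608344 ,  0.02161623,
        1.34992078, -0.08850824]), 'joint_vel': array([-0.00011715, -0.0027121 ,  0.00122744, -0.00136926, -0.00070689,
       -0.00067589, -0.00045266]), 'joint_torque': array([ 8.32037367e-04, -6.24540496e+01,  2.41861196e-02, -3.90718675e+01,
       -6.15153462e-02,  3.65152757e-02,  9.30368265e-05]), 'ee_pos': array([0.1683117 , 0.60157215, 0.23585103]), 'eef_rot': array([ 1.35969241e-01,  9.90712857e-01, -6.30415796e-04, -4.93323574e-05]), 'ft_force': array([ 0.87618759, -0.17813954,  0.33209392]), 'torque': array([-0.03052209,  0.03618293,  0.02325777]), 'grip_force': 0.0, 'width': 0.08667345215549752}
0.014
```

View pics/scene0.png

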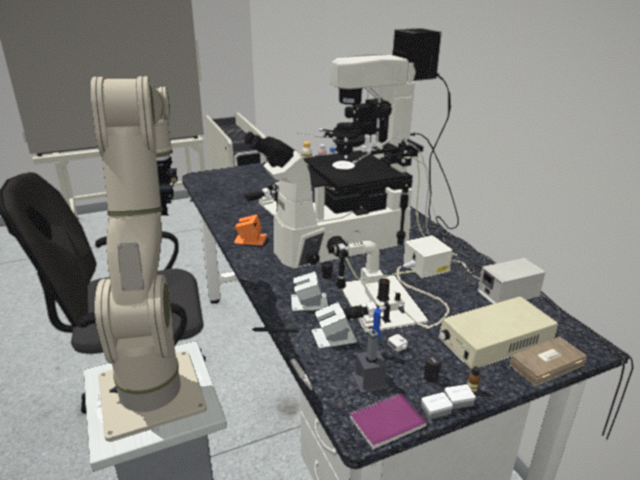

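View pics/top0.png

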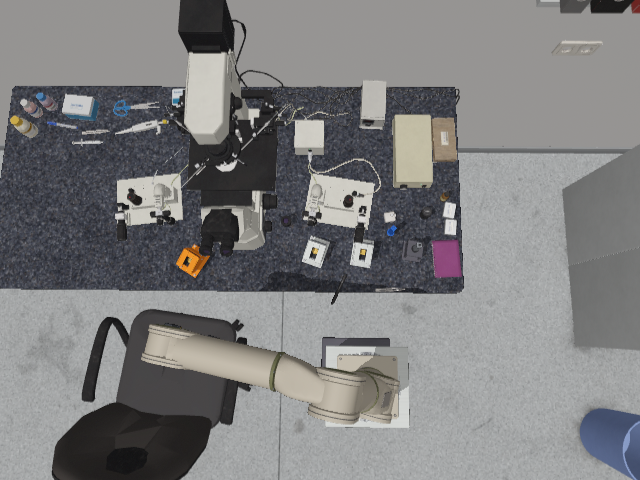

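The scene view shows two white terminals at about (308,290) and (333,325), a dark stand at (371,370), a blue probe-like thing at (377,320), and an orange look-alike at (250,230). The top view shows terminals at (316,252) and (362,253), the stand at (413,249), and blue at (392,230).

Probe candidates: the grey one in the stand, scene (371,345), and the blue one, scene (377,320). Terminal candidates: scene (308,290), (333,325) and the orange (250,230). A close crop will decide.

```bash
python3 - <<'E'
import cv2,numpy as np
a=cv2.imread("pics/scene0.png")[265:405,285:425]; b=cv2.imread("pics/top0.png")[215:285,295:435]
a=cv2.resize(a,(560,560),interpolation=cv2.INTER_CUBIC)
b=cv2.resize(b,None,fx=5.7,fy=5.7,interpolation=cv2.INTER_CUBIC)
cv2.imwrite("pics/crop_a.png",a);cv2.imwrite("pics/crop_b.png",b)
E
```

```text
(no output)
```

View pics/crop_a.png

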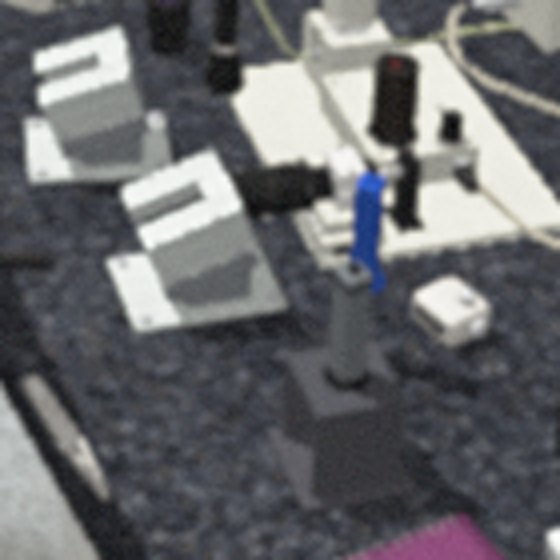

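View pics/crop_b.png

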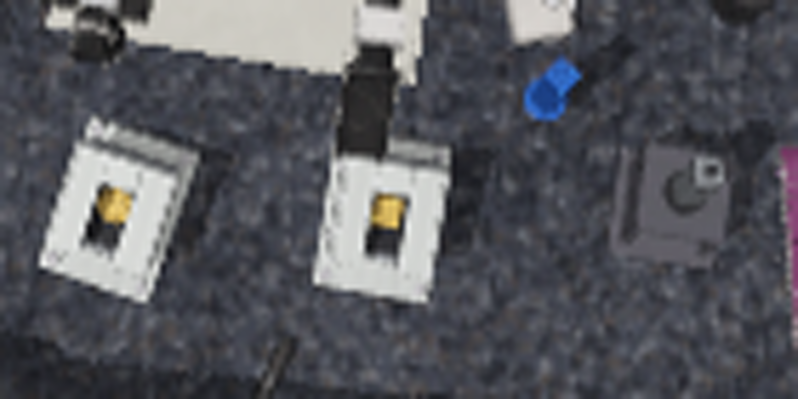

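The crops show the grey probe upright in the dark stand, with the handle top at top-view pixel (419,245) and the flange at (415.5,249). The blue look-alike stands at (391,231). In the top view, the left terminal (316,252) seems to have the round contact and the right one (362,253) the square boss. I will confirm that with the wrist camera.

```bash
python3 - <<'E'
from h import *
c=grab("top"); s=grab("scene")
f=lambda u,v:(295+u/5.7,215+v/5.7)
g=lambda u,v:(285+u/4,265+v/4)
print("handle top",onz(c,f(708,171),.158),"flange",onz(c,f(687,192),.075))
print("handle tri",tri([(c,f(708,171)),(s,g(352,272))]), "flange tri",tri([(c,f(687,192)),(s,g(347,375))]))
print("stand corners",[onz(c,f(*p),.072).round(4) for p in((645,145),(735,152),(715,268),(632,258))])
for n,p in(("round",(114,206)),("square",(388,212))): print(n,onz(c,f(*p),.057))
for n,ps in(("G1",((85,145),(190,175),(148,300),(40,265))),("G2",((340,155),(447,168),(428,300),(315,283)))):
    print(n,[onz(c,f(*p),z).round(3) for p,z in zip(ps,(.09,.09,.07,.07))])
print("slot1",onz(c,f(125,190),.085),"blue",onz(c,f(545,103),.04),onz(c,f(563,75),.12))
print("eyepieces",onz(c,(213,245),.4),onz(c,(262,230),.3),"table edge",onz(c,(300,288),0),"orange",onz(c,(190,262),.05))
print("black tool",onz(c,f(365,150),.1),onz(c,f(365,150),.2), tri([(c,f(365,150)),(s,g(245,190))]))
st=r.read_state();print(R.from_quat(st['eef_rot']).as_matrix().round(3))
E
```

```text
handle top [ 0.5229161  -0.18268816  0.158     ] flange [ 0.52278169 -0.18459656  0.075     ]
handle tri [ 0.52372723 -0.18323893  0.15635749] flange tri [ 0.52371458 -0.1848039   0.0765028 ]
stand corners [array([ 0.5554, -0.1575,  0.072 ]), array([ 0.5511, -0.2184,  0.072 ]), array([ 0.4715, -0.2027,  0.072 ]), array([ 0.4778, -0.147 ,  0.072 ])]
round [0.51236955 0.20337267 0.057     ]
square [0.50999623 0.01606053 0.057     ]
G1 [array([0.549, 0.223, 0.09 ]), array([0.529, 0.152, 0.09 ]), array([0.446, 0.179, 0.07 ]), array([0.469, 0.253, 0.07 ])]
G2 [array([0.543, 0.051, 0.09 ]), array([ 0.535, -0.021,  0.09 ]), array([ 0.448, -0.01 ,  0.07 ]), array([0.459, 0.067, 0.07 ])]
slot1 [0.5189315  0.19549367 0.085     ] blue [ 0.59026088 -0.09452658  0.04      ] [ 0.59346182 -0.09569543  0.12      ]
eyepieces [0.4747687  0.52242399 0.4       ] [0.54536445 0.38057983 0.3       ] table edge [0.37276782 0.26224626 0.        ] orange [0.46579828 0.69245329 0.05      ]
black tool [0.54514347 0.03467787 0.1       ] [0.52710216 0.041841   0.2       ] [0.55677172 0.0301998  0.06548429]
[[-0.963  0.269 -0.   ]
 [ 0.269  0.963 -0.001]
 [-0.    -0.001 -1.   ]]
```

```bash
cat >> h.py <<'E'
def down(yaw): # tool z down, tool y along world direction yaw (rad)
    y=np.array([np.cos(yaw),np.sin(yaw),0]); z=np.array([0,0,-1.]); return np.stack([np.cross(y,z),y,z],1)
def plan(*wps):
    s=r.read_state(); R0=R.from_quat(s['eef_rot']); print("now",s['ee_pos'].round(4),round(s['time'],2),"w",round(s['width'],4),"ft",s['ft_force'].round(2),"q",s['joint_positions'].round(2))
    for p,M in wps:
        d=R0.inv().apply(np.array(p)-s['ee_pos'])
        w=(R0.inv()*R.from_matrix(M)).as_rotvec() if M is not None else np.zeros(3)
        print((d/.3).round(4),(w/np.radians(120)).round(4),"rows>=",round(max(np.linalg.norm(d)/.0625,np.degrees(np.linalg.norm(w))/10.7),1))
E
python3 - <<'E'
from h import *
plan(((.25,.43,.30),None),((.35,.24,.38),None))
E
```

```text
now [0.1683 0.6017 0.2361] 0.2 w 0.0865 ft [ 0.66 -0.01 -0.55] q [-1.32  0.33 -0.06  1.46  0.02  1.35 -0.09]
[-0.4163 -0.4779 -0.2127] [0. 0. 0.] rows>= 3.2
[-0.908  -0.9982 -0.4789] [0. 0. 0.] rows>= 6.9
```

```bash
python3 -m pendant '[[-1,-0.21,-0.24,-0.1,0,0,0],[-1,-0.416,-0.478,-0.21,0,0,0],[-1,-0.416,-0.478,-0.21,0,0,0],[-1,-0.6,-0.7,-0.35,0,0,0],[-1,-0.75,-0.85,-0.42,0,0,0],[-1,-0.9,-0.99,-0.48,0,0,0],[-1,-0.9,-0.99,-0.48,0,0,0],[-1,-0.9,-0.99,-0.48,0,0,0]]'
python3 - <<'E'
from h import *
plan(((.42,.2,.38),down(np.radians(90))))
c=grab("wrist"); cv2.imwrite("pics/w1.png",c["bgr"]); s=r.read_state(); M=R.from_quat(s['eef_rot']).as_matrix()
print("cam in tool",M.T@(c["C"]-s['ee_pos']),"fwd",M.T@c["R"][2], proj(c,(.512,.203,.056)))
E
```

```text
time: 1.2
ee_pos: [0.3505, 0.2402, 0.3821]
eef_rot: [0.139, 0.99, 0.001, 0.001]
ft_force: [-1.0, 0.7, 0.3]
width: 0.0871
grip_force: 0.0
now [0.3505 0.2402 0.3821] 1.2 w 0.0871 ft [-0.98  0.7   0.27] q [-0.97 -0.17  0.22  1.7   0.04  1.61  0.54]
[-0.2596 -0.0649  0.0073] [ 0.0013  0.0008 -0.1334] rows>= 1.5
cam in tool [ 0.06747458 -0.00146673 -0.14897831] fwd [-2.58181548e-01  5.62592122e-04  9.66096254e-01] [320.35823887 309.54337851]
```

View pics/w1.png

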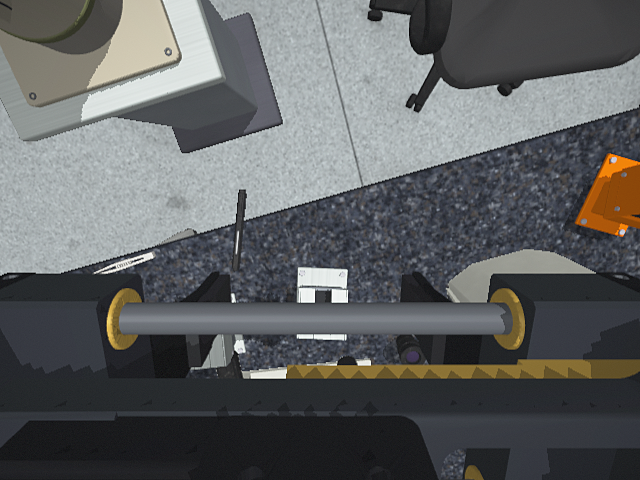

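The wrist view shows the terminal at (322,305), half hidden by the gripper, and the orange look-alike at (615,200). I'll move forward so the terminal clears the gripper.

```bash
python3 -m pendant '[[-1,-0.2,-0.03,0,0,0,-0.07],[-1,-0.4,-0.07,0.03,0,0,-0.04],[-1,-0.43,-0.07,0.06,0,0,-0.04],[-1,-0.43,-0.07,0.06,0,0,-0.04]]'
python3 - <<'E'
from h import *
plan()
c=grab("wrist"); s=r.read_state(); print(c["K"])
u,v=proj(c,(.512,.203,.056)); print(u,v)
u,v=int(u),int(v); im=c["bgr"]; cv2.imwrite("pics/w2full.png",im)
b=im[max(0,v-75):v+75,max(0,u-100):u+100]; print(max(0,v-75),max(0,u-100)); cv2.imwrite("pics/w2.png",cv2.resize(b,None,fx=4,fy=4,interpolation=cv2.INTER_CUBIC))
E
```

```text
time: 1.75
ee_pos: [0.4662, 0.1893, 0.3611]
eef_rot: [0.094, 0.996, -0.001, -0.001]
ft_force: [-0.4, -0.3, 0.1]
width: 0.0873
grip_force: 0.0
now [0.4662 0.1893 0.3611] 1.75 w 0.0873 ft [-0.41 -0.32  0.07] q [-0.88  0.01  0.41  1.58 -0.    1.56  0.91]
[[340.87944952   0.         315.37390018]
 [  0.         340.87944952 240.91188956]
 [  0.           0.           1.        ]]
331.75371878214173 235.15475784483925
160 231
```

View pics/w2.png

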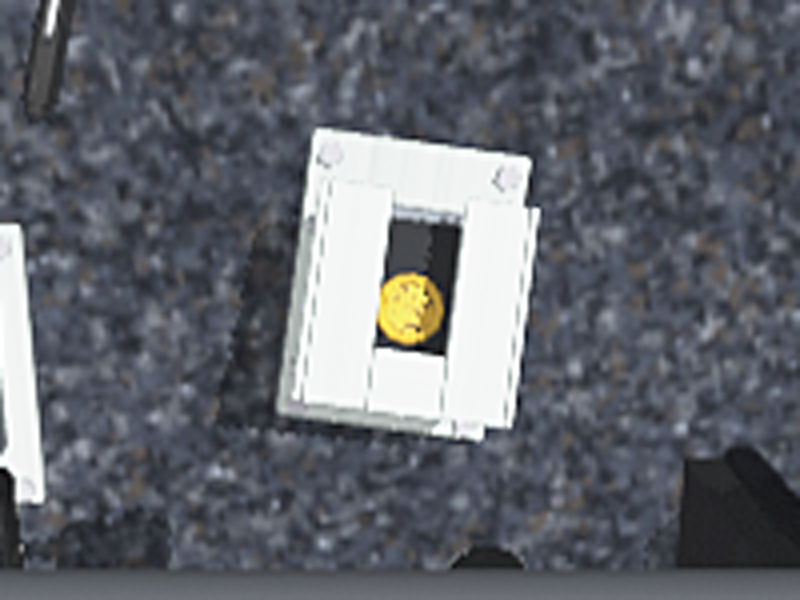

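The round, rimmed contact is confirmed on this terminal: brass disc at crop (411,308), full image (334,237). The slot's visible edges run from (390,215)–(375,350) to (462,220)–(446,352).

```bash
cat > m.py <<'E'
from h import *
c=grab("wrist"); u,v=proj(c,(.512,.203,.056))
hsv=cv2.cvtColor(c["bgr"],cv2.COLOR_BGR2HSV)
m=cv2.inRange(hsv,(15,110,100),(35,255,255)); m[:, :int(u)-40]=0; m[:,int(u)+40:]=0; m[:int(v)-40]=0; m[int(v)+40:]=0
k=max(cv2.findContours(m,0,1)[0],key=cv2.contourArea); (e,ax,_)=cv2.fitEllipse(k); print("blob",cv2.minEnclosingCircle(k),e,ax)
print("contact (rim top z .0579)",onz(c,e,.0579), onz(c,cv2.minEnclosingCircle(k)[0],.0579))
E
python3 m.py; python3 - <<'E'
from h import *
c=grab("wrist"); f=lambda u,v:(231+(u+.5)/4-.5,160+(v+.5)/4-.5)
a,b=onz(c,f(315,128),.006),onz(c,f(532,157),.006); print("base front",a,b,np.linalg.norm(a-b),np.degrees(np.arctan2(*(b-a)[1::-1])))
d=onz(c,f(484,440),.006); print("R side",d,np.degrees(np.arctan2(*(d-b)[1::-1])), np.linalg.norm(d-b))
# guard front corners: z(front top of guard): pad z=28,x=-36
zf=.055-.036*np.sin(np.radians(18))+.028*np.cos(np.radians(18))
a,b=onz(c,f(325,180),zf),onz(c,f(540,207),zf); print("guard front",a,b,np.linalg.norm(a-b),np.degrees(np.arctan2(*(b-a)[1::-1])),(a+b)/2)
E
```

```text
blob ((332.1357727050781, 236.63906860351562), 8.838021278381348) (332.4538879394531, 236.75738525390625) (15.627314567565918, 17.234621047973633)
contact (rim top z .0579) [0.51402401 0.2043282  0.0579    ] [0.51377918 0.20392953 0.0579    ]
base front [0.45384332 0.1832464  0.006     ] [0.4792259  0.26028053 0.006     ] 0.08110815319526614 71.76306130401161
R side [0.58560956 0.22525796 0.006     ] -18.222065643111364 0.11200028250793095
guard front [0.46379816 0.18573052 0.07050497] [0.48547573 0.25303656 0.07050497] 0.07071081943053743 72.14756613136336 [0.47463695 0.21938354 0.07050497]
```

```bash
python3 -m pendant '[[-1,0,-0.2,0,0,0,0],[-1,-0.1,-0.4,0,0,0,0.03],[-1,-0.1,-0.6,0,0,0,0.07],[-1,-0.15,-0.8,0,0,0,0.1],[-1,-0.2,-1,0,0,0,0.1],[-1,-0.22,-1,0,0,0,0.1],[-1,-0.22,-1,0,0,0,0.1]]'
python3 - <<'E'
from h import *
plan(((.455,-.184,.36),down(np.pi/2)))
E
```

```text
time: 2.78
ee_pos: [0.4756, -0.1176, 0.3627]
eef_rot: [0.197, 0.98, 0.0, 0.0]
ft_force: [0.4, 0.5, 0.2]
width: 0.087
grip_force: 0.0
now [ 0.4756 -0.1176  0.3627] 2.77 w 0.087 ft [0.37 0.52 0.15] q [-0.61 -0.05  0.74  1.62  0.04  1.56  1.3 ]
[-0.0222 -0.2306  0.0089] [ 4.000e-04  1.000e-04 -1.895e-01] rows>= 2.1
```

```bash
python3 -m pendant '[[-1,-0.02,-0.15,0,0,0,-0.08],[-1,-0.02,-0.23,0,0,0,-0.16],[-1,-0.02,-0.23,0,0,0,-0.19],[-1,-0.02,-0.23,0,0,0,-0.19]]'
python3 - <<'E'
from h import *
plan()
c=grab("wrist"); im=c["bgr"]; cv2.imwrite("pics/w3full.png",im)
u,v=map(int,proj(c,(.523,-.184,.12))); print(u,v,proj(c,(.523,-.184,.159)),proj(c,(.523,-.184,.072)))
a,b=max(0,v-75),max(0,u-100); print(a,b); cv2.imwrite("pics/w3.png",cv2.resize(im[a:a+150,b:b+200],None,fx=4,fy=4,interpolation=cv2.INTER_CUBIC))
E
```

```text
time: 3.28
ee_pos: [0.4545, -0.183, 0.3626]
eef_rot: [-0.001, 1.0, 0.0, 0.0]
ft_force: [0.5, 0.5, 0.1]
width: 0.0871
grip_force: 0.0
now [ 0.4545 -0.183   0.3626] 3.27 w 0.0871 ft [0.49 0.53 0.08] q [-0.56 -0.06  0.83  1.62  0.05  1.56  1.83]
314 267 [314.25608808 279.6286644 ] [314.39530125 255.91628827]
192 214
```

View pics/w3.png

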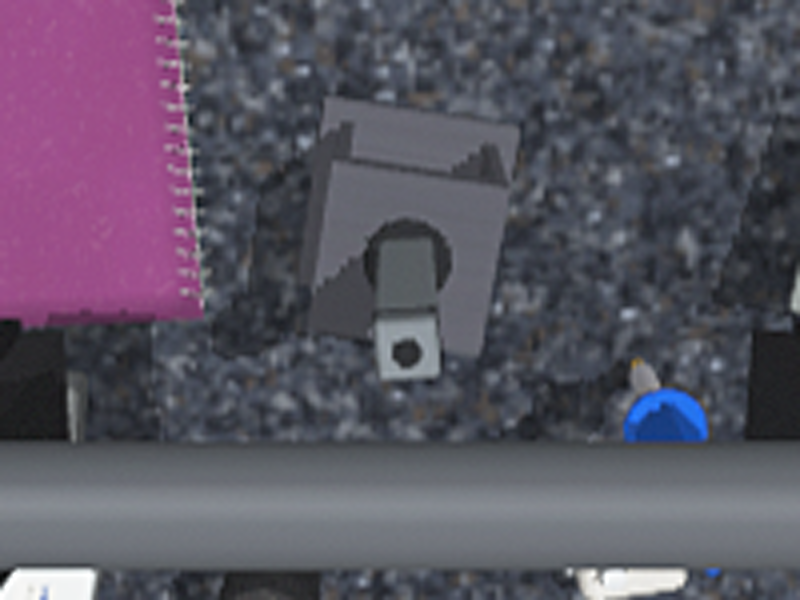

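The handle top is centred at crop (408,352), its edges rotated about +5.5°. The blue probe is at (667,425), clear of the fingers' line.

```bash
python3 - <<'E'
from h import *
c=grab("wrist"); f=lambda u,v:(214+(u+.5)/4-.5,192+(v+.5)/4-.5)
b=onz(c,f(408,352),.159);print("button",b)
q=[onz(c,f(*p),.156) for p in((373,320),(437,313),(442,377),(380,382))]; print("top c",np.mean(q,0),[np.degrees(np.arctan2(*(y-x)[1::-1])).round(1) for x,y in((q[0],q[1]),(q[3],q[2]),(q[0],q[3]),(q[1],q[2]))])
print("flange",onz(c,f(407,260),.076))
t=np.mean(q,0); M=down(np.radians(95.5))
# grasp point is 5mm behind TCP => TCP at z=.117-.005
plan(((t[0],t[1],.20),M),((t[0],t[1],.112),M))
E
```

```text
button [ 0.52300031 -0.18265378  0.159     ]
top c [ 0.5230516  -0.18264895  0.156     ] [np.float64(96.7), np.float64(95.0), np.float64(5.8), np.float64(4.6)]
flange [ 0.52273296 -0.18286144  0.076     ]
now [ 0.4545 -0.1833  0.3625] 3.38 w 0.0871 ft [ 0.15 -0.03  0.32] q [-0.56 -0.06  0.83  1.62  0.05  1.56  1.83]
[-0.2284  0.0017  0.5417] [ 0.0002  0.     -0.0455] rows>= 2.8
[-0.2284  0.0016  0.8351] [ 0.0002  0.     -0.0455] rows>= 4.2
```

```bash
python3 -m pendant '[[-1,-0.15,0,0.2,0,0,-0.046],[-1,-0.228,0.002,0.36,0,0,-0.046],[-1,-0.228,0.002,0.45,0,0,-0.046],[-1,-0.228,0.002,0.55,0,0,-0.046],[-1,-0.228,0.002,0.65,0,0,-0.046],[-1,-0.228,0.002,0.75,0,0,-0.046],[-1,-0.228,0.002,0.835,0,0,-0.046],[-1,-0.228,0.002,0.835,0,0,-0.046]]'
python3 -c "
from h import *
plan(((.52305,-.18265,.112),down(np.radians(95.5))))"
```

```text
time: 4.38
ee_pos: [0.5217, -0.1829, 0.1104]
eef_rot: [-0.048, 0.999, 0.0, -0.002]
ft_force: [-0.5, -0.0, 0.7]
width: 0.087
grip_force: 0.0
now [ 0.5217 -0.1829  0.1104] 4.38 w 0.087 ft [-0.51 -0.01  0.65] q [-0.44  0.37  0.83  1.84 -0.31  1.08  2.18]
[-0.0047  0.0004 -0.0053] [ 0.0005 -0.0017  0.0001] rows>= 0.0
```

```bash
python3 -m pendant '[[1,-0.005,0,-0.005,0,0,0],[1,-0.005,0,-0.005,0,0,0],[1,-0.005,0,-0.005,0,0,0],[1,-0.005,0,-0.005,0,0,0],[1,-0.005,0,-0.005,0,0,0],[1,-0.005,0,-0.005,0,0,0],[1,-0.005,0,-0.005,0,0,0]]' 35
python3 -c "
from h import *
plan(((.523,-.183,.24),None),((.45,-.183,.33),None))"
```

```text
time: 5.25
ee_pos: [0.524, -0.1841, 0.1135]
eef_rot: [-0.048, 0.999, 0.0, -0.0]
ft_force: [-0.3, -0.0, -0.3]
width: 0.0251
grip_force: 0.0
now [ 0.524  -0.1841  0.1135] 5.25 w 0.0251 ft [-0.25 -0.03 -0.28] q [-0.44  0.37  0.83  1.83 -0.31  1.08  2.18]
[ 0.0031  0.004  -0.4217] [0. 0. 0.] rows>= 2.0
[ 0.2453  0.0273 -0.7217] [0. 0. 0.] rows>= 3.7
```

Fingers are still closing, so I give them more time.

```bash
python3 -m pendant '[[1,0,0,0,0,0,0],[1,0,0,0,0,0,0],[1,0,0,0,0,0,0],[1,0,0,0,0,0,0]]'
python3 -c "
from h import *
plan()"
```

```text
time: 5.75
ee_pos: [0.5241, -0.184, 0.1135]
eef_rot: [-0.048, 0.999, 0.0, -0.0]
ft_force: [-1.0, 1.5, -0.4]
width: 0.0175
grip_force: 35.0
now [ 0.5241 -0.184   0.1135] 5.75 w 0.0175 ft [-0.96  1.52 -0.41] q [-0.44  0.37  0.83  1.83 -0.31  1.08  2.18]
```

```bash
python3 -m pendant '[[1,0,0,-0.08,0,0,0],[1,0,0,-0.2,0,0,0],[1,0,0,-0.35,0,0,0],[1,0,0,-0.5,0,0,0],[1,0.1,0,-0.65,0,0,0],[1,0.2,0,-0.75,0,0,0],[1,0.2,0,-0.75,0,0,0],[1,0.2,0,-0.75,0,0,0]]'
python3 - <<'E'
from h import *
C=np.array([.5151,.2048,.055]); yaw=np.radians(-18.1); sl=np.radians(18)
h=np.array([np.cos(yaw),np.sin(yaw),0]); n=np.cos(sl)*np.array([0,0,1])-np.sin(sl)*h; x=np.cos(sl)*h+np.sin(sl)*np.array([0,0,1]); y=np.cross(n,x)
M=np.stack([-x,y,-n],1); print(np.linalg.det(M))
T=.1015
plan((( .46,.0,.34),down(np.radians(80))),(C+n*(T+.12),M))
c=grab("wrist"); im=c["bgr"]; cv2.imwrite("pics/w4.png",im)
E
```

```text
time: 6.75
ee_pos: [0.4645, -0.1893, 0.338]
eef_rot: [-0.048, 0.999, 0.0, -0.0]
ft_force: [-0.7, 0.7, -2.1]
width: 0.0178
grip_force: 35.0
0.9999999999999997
now [ 0.4645 -0.1893  0.338 ] 6.75 w 0.0178 ft [-0.67  0.69 -2.07] q [-0.61 -0.02  0.91  1.65  0.02  1.51  1.96]
[-0.046   0.6296 -0.0063] [ 4.000e-04 -1.000e-04  1.295e-01] rows>= 3.0
[-0.0856  1.3827  0.2421] [ 0.0313 -0.1479  0.1953] rows>= 6.8
```

View pics/w4.png

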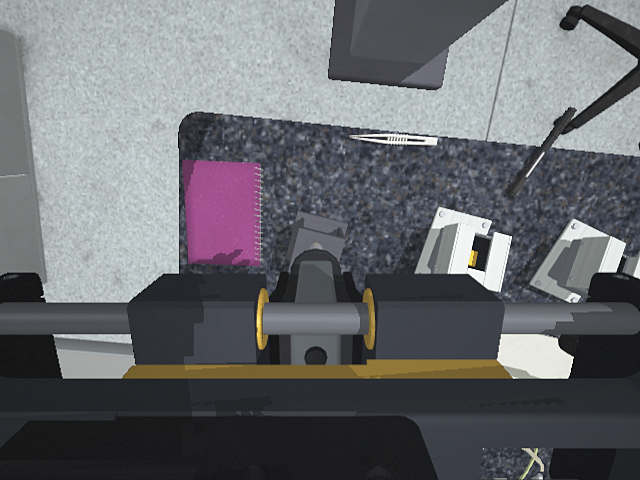

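The grey probe is held straight (button at (316,356), flange at (315,262)), and the stand is empty. Next I carry it over to the terminal.

```bash
python3 -m pendant '[[1,0,0.1,0,0,0,0.03],[1,0,0.25,0,0,0,0.07],[1,-0.02,0.4,0,0,0,0.1],[1,-0.04,0.6,0,0,0,0.13],[1,-0.04,0.78,0,0,0,0.17],[1,-0.04,0.9,0,0,0,0.19],[1,-0.04,0.9,0,0,0,0.19],[1,-0.04,0.9,0,0,0,0.19]]'
cat > t.py <<'E'
from h import *
C=np.array([.5151,.2048,.055]); yaw=np.radians(-18.1); sl=np.radians(18)
h=np.array([np.cos(yaw),np.sin(yaw),0]); n=np.cos(sl)*np.array([0,0,1])-np.sin(sl)*h; x=np.cos(sl)*h+np.sin(sl)*np.array([0,0,1]); y=np.cross(n,x)
M=np.stack([-x,y,-n],1)
TIP=np.array([0.,0.,.1015])   # tip in tool frame
def goal(s,dx=0,dy=0): return (C+x*dx+y*dy+n*s-M@TIP,M)
def rep():
    s=r.read_state(); Rt=R.from_quat(s['eef_rot']).as_matrix(); d=s['ee_pos']+Rt@TIP-C
    print("tip in pad mm",(1e3*np.array([d@x,d@y,d@n])).round(2),"tilt deg",np.degrees(np.arccos(-Rt[:,2]@n)).round(2),"F along n",(s['ft_force']@n).round(2))
E
python3 -c "
from t import *
rep();plan(goal(.12),goal(.05))"
```

```text
time: 7.8
ee_pos: [0.4506, 0.0795, 0.3375]
eef_rot: [0.151, 0.989, -0.001, -0.001]
ft_force: [-0.8, 0.1, -2.1]
width: 0.0179
grip_force: 35.0
tip in pad mm [  34.58 -139.36  179.1 ] tilt deg 18.06 F along n -1.74
now [0.4506 0.0795 0.3375] 7.8 w 0.0179 ft [-0.83  0.12 -2.09] q [-0.82 -0.12  0.51  1.73  0.06  1.52  0.94]
[0.1471 0.4664 0.2388] [ 1.000e-04 -1.505e-01  6.600e-03] rows>= 2.6
[0.0747 0.4658 0.4606] [ 1.000e-04 -1.505e-01  6.600e-03] rows>= 3.2
```

```bash
python3 -m pendant '[[1,0.07,0.15,0,0,-0.06,0],[1,0.14,0.3,0.05,0,-0.12,0],[1,0.147,0.42,0.15,0,-0.15,0.007],[1,0.147,0.466,0.22,0,-0.15,0.007],[1,0.147,0.466,0.239,0,-0.15,0.007],[1,0.147,0.466,0.239,0,-0.15,0.007],[1,0.147,0.466,0.239,0,-0.15,0.007]]'
python3 - <<'E'
from t import *
rep();plan(goal(.05))
c=grab("wrist"); im=c["bgr"]; cv2.imwrite("pics/w5full.png",im)
s=r.read_state(); Rt=R.from_quat(s['eef_rot']).as_matrix()
P=lambda p: proj(c,s['ee_pos']+Rt@np.array(p)).round(1)
print("button",P((0,0,.0415-.087)),"flange",P((0,0,.0415)),"shaft end",P((0,0,.0895)),"tip",P(TIP),"tip+1mm x",P(TIP+[.001,0,0]),"contact",proj(c,C).round(1))
a,b=160,215; cv2.imwrite("pics/w5.png",cv2.resize(im[a:a+150,b:b+200],None,fx=4,fy=4,interpolation=cv2.INTER_CUBIC))
E
```

```text
time: 8.68
ee_pos: [0.4506, 0.2258, 0.2679]
eef_rot: [0.157, 0.975, -0.023, 0.155]
ft_force: [-0.4, 0.1, -1.0]
width: 0.018
grip_force: 35.0
tip in pad mm [  1.33   0.24 121.97] tilt deg 0.17 F along n -0.78
now [0.4506 0.2258 0.2679] 8.68 w 0.018 ft [-0.44  0.1  -0.96] q [-0.96 -0.11  0.2   1.92  0.32  1.19  0.4 ]
[ 0.0044 -0.0005  0.2399] [ 0.0014  0.0002 -0.0016] rows>= 1.2
button [315.5 359.4] flange [315.4 271.8] shaft end [315.4 248.9] tip [315.4 244.5] tip+1mm x [315.4 243.2] contact [314.7 213.9]
```

View pics/w5.png

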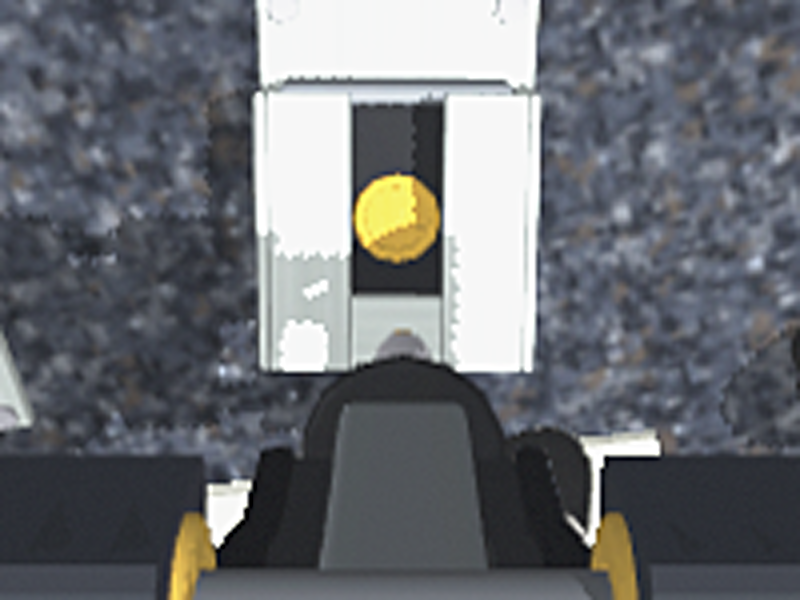

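The terminal is seen square on. The contact centre is at crop (397,218) and the slot is centred on u=397. The probe tip is at (402,330), as predicted, so the tip only needs a shift of about −0.8 mm in y.

```bash
python3 -m pendant '[[1,0.004,-0.003,0.08,0.001,0,-0.002],[1,0.004,-0.003,0.18,0.001,0,-0.002],[1,0.004,-0.003,0.24,0.001,0,-0.002],[1,0.004,-0.003,0.24,0.001,0,-0.002],[1,0.004,-0.003,0.24,0.001,0,-0.002]]'
python3 - <<'E'
from t import *
rep();plan(goal(.02,0,-.0008),goal(.004,0,-.0008))
c=grab("wrist"); im=c["bgr"]; cv2.imwrite("pics/w6full.png",im)
s=r.read_state(); Rt=R.from_quat(s['eef_rot']).as_matrix()
P=lambda p: proj(c,s['ee_pos']+Rt@np.array(p)).round(1)
print("tip",P(TIP),"contact",proj(c,C).round(1))
hsv=cv2.cvtColor(im,cv2.COLOR_BGR2HSV); m=cv2.inRange(hsv,(15,110,90),(35,255,255)); m[:150]=0;m[262:]=0;m[:,:285]=0;m[:,345:]=0
for k in cv2.findContours(m,0,1)[0]:
    if cv2.contourArea(k)>5: print(cv2.boundingRect(k),cv2.contourArea(k),cv2.minEnclosingCircle(k))
E
```

```text
time: 9.35
ee_pos: [0.4701, 0.2197, 0.1992]
eef_rot: [0.154, 0.976, -0.024, 0.155]
ft_force: [0.3, -0.3, -0.5]
width: 0.0176
grip_force: 35.0
tip in pad mm [-0.43  0.29 50.31] tilt deg 0.08 F along n -0.63
now [0.4701 0.2197 0.1992] 9.35 w 0.0176 ft [ 0.34 -0.26 -0.53] q [-0.94 -0.03  0.23  1.99  0.32  1.03  0.41]
[-0.0016 -0.0033  0.101 ] [0.0006 0.0003 0.0011] rows>= 0.5
[-0.0015 -0.0034  0.1544] [0.0006 0.0003 0.0011] rows>= 0.7
tip [315.4 244.7] contact [314.8 230.2]
(301, 218, 26, 26) 509.0 ((313.5, 230.5), 13.285429954528809)
```

```bash
python3 -m pendant '[[1,-0.001,-0.004,0.03,0.0006,0,0.001],[1,-0.001,-0.004,0.06,0.0006,0,0.001],[1,-0.001,-0.004,0.09,0.0006,0,0.001],[1,-0.001,-0.004,0.12,0.0006,0,0.001],[1,-0.001,-0.004,0.15,0.0006,0,0.001],[1,-0.001,-0.004,0.15,0.0006,0,0.001],[1,-0.001,-0.004,0.15,0.0006,0,0.001]]'
python3 - <<'E'
from t import *
rep();plan(goal(.0,0,-.001),goal(-.005,0,-.001))
E
```

```text
time: 10.28
ee_pos: [0.483, 0.2139, 0.1554]
eef_rot: [0.155, 0.975, -0.025, 0.154]
ft_force: [0.8, 0.4, -1.6]
width: 0.0178
grip_force: 35.0
tip in pad mm [-0.71 -1.41  4.34] tilt deg 0.07 F along n -1.74
now [0.483  0.2139 0.1554] 10.28 w 0.0178 ft [ 0.83  0.43 -1.62] q [-0.92  0.04  0.25  2.02  0.32  0.93  0.42]
[-0.0024  0.001   0.0145] [-0.0006  0.      0.0004] rows>= 0.1
[-0.0024  0.001   0.0311] [-0.0006  0.      0.0004] rows>= 0.1
```

```bash
cat > av.py <<'E'
from t import *
P=[];F=[];Q=[]
for i in range(8):
    grab("wrist"); s=r.read_state(); P.append(s['ee_pos']);F.append(s['ft_force'])
    Q.append(s['eef_rot'])
Rt=R.from_quat(Q).mean().as_matrix(); d=np.mean(P,0)+Rt@TIP-C; F=np.array(F)
print(round(s['time'],2),"tip in pad mm",(1e3*np.array([d@x,d@y,d@n])).round(2),"tilt",np.degrees(np.arccos(-Rt[:,2]@n)).round(2),"F pad",[(F@a).mean().round(2) for a in (x,y,n)],"sd",(F@n).std().round(2),"w",round(s['width'],4))
E
python3 av.py; python3 -m pendant '[[1,-0.001,0.001,0.007,0,0,0],[1,-0.001,0.001,0.007,0,0,0]]' >/dev/null; python3 av.py;  python3 -m pendant '[[1,0,0,0.005,0,0,0],[1,0,0,0.005,0,0,0]]' >/dev/null; python3 av.py; python3 -m pendant '[[1,0,0,0.005,0,0,0],[1,0,0,0.005,0,0,0]]' >/dev/null; python3 av.py
```

```text
10.68 tip in pad mm [-0.68 -1.34  4.45] tilt 0.05 F pad [np.float64(-0.63), np.float64(-0.19), np.float64(-1.16)] sd 0.32 w 0.0173
11.32 tip in pad mm [-0.52 -1.27  2.09] tilt 0.08 F pad [np.float64(-0.16), np.float64(-0.04), np.float64(-1.81)] sd 0.51 w 0.0179
11.97 tip in pad mm [-0.51 -1.25  0.61] tilt 0.07 F pad [np.float64(-0.86), np.float64(-0.25), np.float64(-1.29)] sd 0.24 w 0.018
12.62 tip in pad mm [-0.46 -1.17 -0.83] tilt 0.07 F pad [np.float64(-0.5), np.float64(0.09), np.float64(-0.1)] sd 0.35 w 0.0178
```

```bash
python3 -m pendant '[[1,-0.001,0,0.005,0,0,0],[1,-0.001,0,0.005,0,0,0]]' >/dev/null; python3 av.py;  python3 -m pendant '[[1,0,0,0.005,0,0,0],[1,0,0,0.005,0,0,0]]' >/dev/null; python3 av.py
```

```text
13.28 tip in pad mm [-0.27 -1.21 -2.38] tilt 0.07 F pad [np.float64(-1.49), np.float64(0.22), np.float64(0.39)] sd 0.31 w 0.0176
13.93 tip in pad mm [-0.23 -1.22 -3.87] tilt 0.07 F pad [np.float64(-1.63), np.float64(0.28), np.float64(0.84)] sd 0.48 w 0.0176
```

```bash
python3 -m pendant '[[1,0.001,0,0.004,0,0,0],[1,0.001,0,0.004,0,0,0]]' >/dev/null; python3 av.py; python3 av.py
python3 - <<'E'
from t import *
c=grab("wrist"); im=c["bgr"]; o=cv2.imread("pics/w6full.png")
A=lambda i:np.float32(cv2.cvtColor(i,cv2.COLOR_BGR2GRAY)[255:300,290:342]).copy()
print("grip slip px",cv2.phaseCorrelate(A(o),A(im)))
a=cv2.resize(im[180:280,250:383],(532,400),interpolation=cv2.INTER_CUBIC)
s=grab("scene"); u,v=map(int,proj(s,C)); b=cv2.resize(s["bgr"][v-25:v+25,u-33:u+33],(528,400),interpolation=cv2.INTER_CUBIC)
cv2.imwrite("pics/w7.png",np.hstack([cv2.resize(a,(400,300)),cv2.resize(b,(400,300))]))
E
```

```text
14.57 tip in pad mm [-0.4  -1.22 -5.05] tilt 0.07 F pad [np.float64(-0.61), np.float64(0.41), np.float64(1.63)] sd 0.52 w 0.0177
14.97 tip in pad mm [-0.44 -1.23 -5.06] tilt 0.07 F pad [np.float64(-0.43), np.float64(0.21), np.float64(1.3)] sd 0.54 w 0.0178
grip slip px ((0.13103316795182351, 0.34283795484144974), 0.9596643714747801)
```

View pics/w7.png

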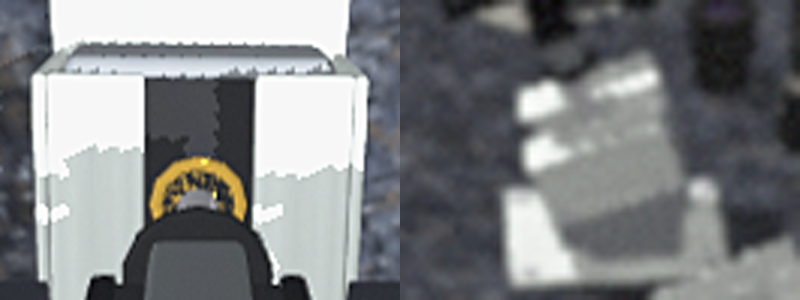

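The wrist view shows the shaft centred in the slot at (199,200), with the tip inside the brass rim. I add 0.3 mm of press, then hold.

```bash
python3 -m pendant '[[1,0,0,0.001,0,0,0],[1,0,0,0.001,0,0,0],[1,0,0,0.001,0,0,0],[1,0,0,0.001,0,0,0],[1,0,0,0.001,0,0,0],[1,0,0,0.001,0,0,0],[1,0,0,0.001,0,0,0],[1,0,0,0.001,0,0,0]]' >/dev/null; for i in 1 2 3 4 5 6; do python3 av.py; done
```

```text
16.48 tip in pad mm [-0.5  -1.26 -5.39] tilt 0.07 F pad [np.float64(-0.61), np.float64(0.34), np.float64(1.46)] sd 0.74 w 0.0178
16.88 tip in pad mm [-0.51 -1.25 -5.38] tilt 0.07 F pad [np.float64(-0.2), np.float64(0.74), np.float64(1.39)] sd 0.41 w 0.0178
17.27 tip in pad mm [-0.5  -1.26 -5.38] tilt 0.07 F pad [np.float64(-0.27), np.float64(0.61), np.float64(1.51)] sd 0.41 w 0.0178
17.68 tip in pad mm [-0.51 -1.27 -5.39] tilt 0.07 F pad [np.float64(-0.36), np.float64(0.8), np.float64(1.81)] sd 0.38 w 0.0178
18.07 tip in pad mm [-0.5  -1.26 -5.39] tilt 0.07 F pad [np.float64(-0.08), np.float64(0.85), np.float64(1.7)] sd 0.32 w 0.018
18.48 tip in pad mm [-0.5  -1.27 -5.39] tilt 0.07 F pad [np.float64(0.23), np.float64(0.43), np.float64(1.38)] sd 0.35 w 0.0176
```

```bash
python3 -c "
from bench import r
print(r.close_job())"
```

```text
the job is handed in; nothing more can be done
None
```

The grey probe is pressed square onto the middle of the round earth contact, through the guard slot, at about 3 N (spring tip roughly halfway in); it was held there over 3 s and handed in still held, with the halfway figure inferred from force and position, not seen directly.

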